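# Click a connector's terminal retainer home with soft-jaw pliers

### The job

First straighten the leaning tilting holder so that the connector in it stands upright and stays so. Then pick up the pliers and squeeze the connector between their jaws until its white retainer clicks fully home, without crushing it or pressing it with the fingers. Lay the pliers back flat on the grey mat, leaving the holder upright and the small parts around undisturbed.

Things in the scene. Friction and masses are not known exactly. Their poses are not given: they have to be found in the camera images.
- stand: Base of the tilting holder, screwed to the bench: grey steel plate 100 x 90 mm, 10 mm thick, with two small cheeks up to 48 mm high. Origin: centre of its underside. Its x axis runs along the hinge, which lies 36 mm above the origin; a short black boot leaves the connector towards +x, so the jaws go on from the -x end.
- holder (a joint): Lean of the holder head about the hinge (rad). 0 = upright, positive = leaning towards the stand's -y, starts at 0.25 to 0.5; stops at +-0.6. A friction hinge: it stays where it is left and yields to about 0.15 N m (3 to 4 N sideways at the retainer), so a push from one side only tips it. Gripped and swung, it may stop a little short.
- housing_top (a point): Centre of the top (mating) face of the grey connector housing, 56 mm above the hinge axis; axes as the stand's when upright. The housing is 44 mm along x, 20 mm thick along y and 38 mm tall; its lowest 8 mm sit in the holder's nest, 28 mm wide. Both end faces (+-x) and the back (-y) are plain and may be gripped or pushed.
- retainer_level (a point): Point on the housing's middle plane at the height of the retainer's centre, 42 mm above the hinge axis, 14 mm below the top face. Same axes as housing_top.
- retainer (a joint): Travel of the white nylon retainer on the housing's +y face (m). 0 = as found: its head (24 mm along x, 10 mm high, 2 mm thick) has its outer face 17 mm from the middle plane, 27 mm from the back face. Pressed towards -y it resists with up to about 12 N, snaps over at about 3 mm and is held at 0.005 = fully home, 22 mm from the back face. Pressed with over 40 N it cracks.
- pliers: Soft-jaw connector pliers lying flat, 200 mm long, 16 mm thick, 0.18 to 0.28 kg, balanced 45 mm behind the pivot. Origin: on the pivot, at the underside; x points to the jaws, z up. This frame is the half with the jaw at +y and the handle at -y.
- pliers_grip (a point): Point midway between the open handles where they are best held, 50 mm behind the pivot, half-way up (8 mm above the underside). Handles: 13 mm wide, 16 mm high, 55 mm over their outsides here when open, nearly parallel here. A spring opens them: about 8 N on each handle to start closing, 12 N near the end, so they can be lifted with the handles squeezed by 2 to 4 mm.
- pliers_jaws (a point): Point midway between the two rubber jaw pads of the open pliers, 50 mm ahead of the pivot, 8 mm above the underside. Pads 20 mm long, 14 mm high, 42 mm apart when open, parallel when 22 mm apart. The jaws bow outwards behind the pads, leaving a throat about 25 mm deep.
- pliers_arm (a joint): Closing angle between the two halves (rad): 0 = fully open, about 0.3 when the pads meet the retainer and the housing's back (handles about 41 mm over their outsides), 0.4 when the retainer is home (about 35 mm), stop 0.43. The middle line of the jaws is the pliers frame turned about the pivot by half this angle. About 22 to 25 N on each handle makes the click; the handle force then falls, and rises again when the retainer is home.
- mat: Grey tool mat 260 x 150 mm, 4 mm thick, fixed on the bench; the pliers lie on it, jaws towards its +x end. Origin: centre of its underside.
- tape_roll: Blue roll of tape lying flat, 84 mm across, 19 mm high; origin at the centre of its underside. Leave alone.
- spare_plug: Small loose grey plug, 50 x 26 x 23 mm; origin under its thicker part. Leave alone.
- relay: Black relay, 32 x 32 x 32 mm; origin at the centre of its underside. Leave alone.
Things that resemble listed ones, but are neither listed nor needed, are in the scene too. There is more than one size of the stand; the job needs the smallest.

How it is judged (in metres and radians):
At the end, for the whole second after the job is handed in: The retainer is home (over 4.3 of 5 mm), the holder is upright within 0.09 rad (5 degrees), and the pliers lie flat, right way up and still on the grey mat, pivot and handles' grip point over it (value of joint retainer above 0.0043 m and value of joint holder between -0.09 and 0.09 rad and z of pliers in the frame of mat below 0.008 m and angle between pliers's own z axis and vertical below 0.1 rad and linear speed of pliers below 0.02 m/s and x of pliers in the frame of mat between -0.125 and 0.125 m and y of pliers in the frame of mat between -0.07 and 0.07 m and x of pliers_grip in the frame of mat between -0.125 and 0.125 m and y of pliers_grip in the frame of mat between -0.07 and 0.07 m); the robot touches nothing.
It fails at once if the fingers or the arm press the retainer (contact force between any of the fingers, the arm and retainer above 1 N).
It fails at once if the retainer is crushed: pressed by the pliers with over 40 N (contact force between pliers and retainer above 40 N).
It fails at once if the retainer is pushed in before the holder is straightened, or with the holder tipped (over 0.2 rad) (value of joint retainer between 0.0025 and 0.0043 m and (value of joint holder above 0.2 rad or value of joint holder below -0.2 rad)).
It fails at once if the pliers are dropped (linear speed of pliers above 0.5 m/s and contact force between the fingers and pliers below 0.2 N).
It fails at once if a small part nearby is disturbed (over 30 mm) (distance of any of tape_roll, spare_plug, relay from where it was at the start of the episode above 0.03 m).
It also fails if it takes over 64 s, if anything falls off the work surface, if the arm or the gripper's body presses on something with over 40 N, if the wrist force passes 120 N, or if a joint passes its speed limit or range.

### The arm

A 6-joint arm with a two-finger parallel gripper is mounted at the origin on the work surface. World frame = base frame: x ahead of the robot, y to its left, z up, the work surface at z = 0. Lengths are in mm, angles in rad, forces in N, time in s.
With the tool pointing down it reaches from about 275 to 1000 mm from the base axis. Payload 8.4 kg.
Tool frame: the origin (TCP) lies between the finger pads; the fingertips stand 17 mm ahead of it and the grasp point (between the pads) lies 2 mm behind it (r.tcp_to_tips is the distance from the TCP to the fingertips, in mm); z points along the fingers, y is the line along which they close (so a half turn about z gives the same grasp; the last joint's range is limited). The gripper opens to 85 mm and grips with 20 to 120 N. Pads are 22 mm wide; open, the fingers measure 114 mm over their backs; the gripper's body (76 mm by 85 mm) begins 54 mm behind the grasp point. The pads swing forward as they close: fully open they stand 13 mm farther back than shut.
Start: joints at [1.145, 0.353, 1.633, -0, 1.155, -0.002], TCP at [257.016, 569.711, 211.081] pointing down, gripper open.
Joint ranges: [-2.63, 2.63], [-0.92, 2.1], [0.06, 2.66], [-1.3, 4.44], [0, 2.69], [-3.02, 3.02]. Speed limits (rad/s): [2.22, 2.22, 2.79, 3.14, 3.14, 3.14].

### API

Orientations are given as [roll, pitch, yaw] about the fixed x, y, z axes, in that order (R = Rz(yaw) Ry(pitch) Rx(roll)).
In Python, from rig import r gives the robot as it stands. The module is installed in compiled form; this text tells all that it offers.
- The arm moves only by the tool apply_moves, never from a script. Its argument "series" is text: rows parted by semicolons, each of 7 numbers parted by spaces: the shift along the tool's x, y, z in cm, then the turn, a rotation vector about the tool's x, y, z in rad, then the gripper's target within -1 to 1 (shut at 1, half-way at 0, fully open at -1). In form: tx ty tz rx ry rz fingers; .... A call has exactly 10 rows; each row shifts and turns the commanded pose from where the row before left it, along the tool's axes as they then stand; what a row does not reach is not made up. A row lasts 1/12 s, in which the tool goes at most 41.7 mm and 7.16 degrees, less where a joint would pass 70% of its speed; a pose out of reach is approached as far as the arm can. A call with a gripper value outside its range is refused whole. The fingers move at their own pace and stop on an object; "squeeze" is the grip in N (left out, the last holds). Time passes only in rows, so rows that do not move let the fingers close, or fill a call up. It gives the time, the measured TCP pose, the force and the opening at its end, in the units of the state.
- r.sense(): the state, without advancing time (a new reading comes with each control period).
- r.grab_frame(name): name is "scene" or "side" or "wrist"; returns the picture (400x640x3 uint8, blue, green, red); there is no depth.
- r.camera_info(name): a dict with "K" (3x3 intrinsics, pixels), "extrinsics" (4x4, takes a point from camera to world coordinates). Camera axes: x right, y down, z forward; pixel columns grow to the right and rows downward; lengths in mm; the calibration is good to about 2 mm. A picture is of the moment at which its call begins: read the wrist's pose just before it. camera_info takes no time and is no camera call; for the wrist camera it gives the pose at the moment of the call.
- r.sign_off(): hands the job in, once; it reports no verdict.
The state is a dict: "clock": time; "qpos": joint angles; "qvel": joint speeds; "joint_efforts": joint torques, N m; "eef_pos": TCP position; "tcp_rot": TCP orientation; "contact_force": force on the tool from outside, world axes, zero at the start; "wrist_torque": the same for the moment, N m; "opening": opening from 0.0 (shut) to 1.0 (fully open).
Only numpy, scipy, OpenCV 4.12 (cv2) and the standard library are available. Lean on these libraries where they do the work, as an engineer would, in place of code of your own. Each camera call takes 0.05 s, during which the arm holds its last target. There are 200 camera calls.

## Working session

There is one attempt and no reset: what is moved stays moved. The work goes in short steps, Python scripts to look and compute and a tool call to move; the robot and the scene stay as the last step left them, time stands still between calls to the robot, and variables do not carry over. Pictures are saved under pics/ and viewed, on a budget of 10 in all, crops included, one or two more only if the job needs it, and the job is handed in when it is done.

Besides the shell and the picture viewer there is one more tool, called after ">>>" as a command line: name --argument value ..., lists and objects as JSON in quotes. apply_moves: Moves the arm, as the interface text tells. Its arguments: {"type":"object","properties":{"series":{"type":"string"},"squeeze":{"type":"number"}},"required":["series"]}

```bash
mkdir -p pics; ls
python3 - <<'E'
from rig import r
import cv2,numpy as np
for n in("scene","side"):
    cv2.imwrite(f"pics/{n}0.png",r.grab_frame(n)); c=r.camera_info(n); print(n,np.round(c["K"],1).tolist(),np.round(c["extrinsics"],3).tolist())
print(r.sense());
E
```

```text
pics
scene [[443.4, 0.0, 318.8], [0.0, 443.4, 194.3], [0.0, 0.0, 1.0]] [[0.749, 0.481, -0.456, 993.459], [0.663, -0.538, 0.52, -626.902], [0.004, -0.692, -0.722, 885.928], [0.0, 0.0, 0.0, 1.0]]
side [[414.3, 0.0, 316.9], [0.0, 414.3, 197.8], [0.0, 0.0, 1.0]] [[-1.0, -0.002, -0.011, 511.424], [0.008, 0.605, -0.796, 866.613], [0.008, -0.796, -0.605, 741.667], [0.0, 0.0, 0.0, 1.0]]
{'clock': 0.1, 'qpos': array([ 1.14460644e+00,  3.53597675e-01,  1.63404084e+00,  3.45757654e-05,
        1.15519244e+00, -2.41584584e-03]), 'qvel': array([-0.00115452, -0.0024528 , -0.00162263,  0.00037084,  0.00048466,
       -0.00055827]), 'joint_efforts': array([ 4.96672073e-04, -6.06362772e+01, -3.42816639e+01,  1.57200398e-04,
        4.02741192e-03,  5.80769992e-06]), 'eef_pos': array([256.81900068, 569.31494737, 210.43312923]), 'tcp_rot': array([-3.14035443e+00, -3.46065591e-05,  2.71780462e+00]), 'contact_force': array([-0.30274261, -0.07256835,  0.22510059]), 'wrist_torque': array([-0.039775  ,  0.04544154,  0.00112497]), 'opening': 0.9990671911632175}
```

View pics/scene0.png

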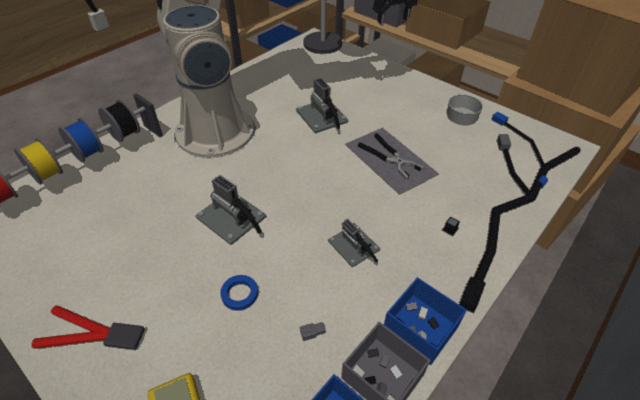

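View pics/side0.png

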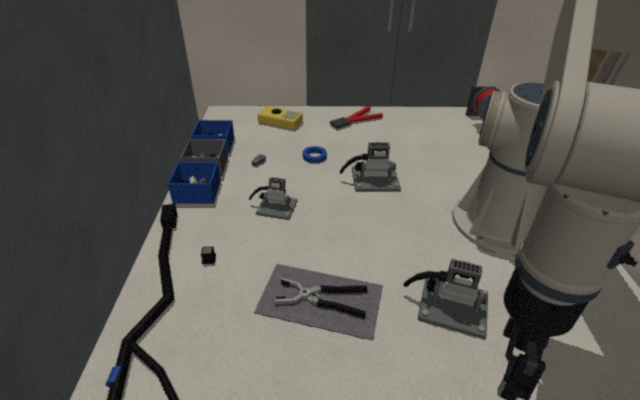

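The scene view shows three look-alike stands, at scene pixels (322,112), (231,212) and (354,243). The black-handled pliers lie on the mat at (392,160), and the red-handled tool at (90,330) is a decoy. The relay is at (451,226), the tape roll at (239,292) and the plug at (312,330). The stand at (354,243) (side view: (276,198)) looks smallest, so I'll check it with numbers and a close crop.

```bash
cat > h.py <<'E'
from rig import r
import cv2,numpy as np
from scipy.spatial.transform import Rotation as R
def ray(n,uv,z,c=None):
    c=c or r.camera_info(n); K=np.array(c["K"]);E=np.array(c["extrinsics"])
    d=E[:3,:3]@np.linalg.inv(K)@[uv[0],uv[1],1]; o=E[:3,3]
    return o+d*(z-o[2])/d[2]
def proj(n,p,c=None):
    c=c or r.camera_info(n); K=np.array(c["K"]);E=np.array(c["extrinsics"])
    q=K@(E[:3,:3].T@(np.array(p,float)-E[:3,3])); return q[:2]/q[2]
E
python3 - <<'E'
from h import *
for nm,q in {"small":[(328,243),(352,265),(380,247)],"mid":[(196,214),(234,241),(267,214)],"far":[(296,110),(313,132),(348,118)]}.items():
    p=[ray("scene",u,10) for u in q]; print(nm,[np.round(x[:2]).tolist() for x in p],[round(np.linalg.norm(p[i]-p[i+1])) for i in (0,1)])
for u in [(346,143),(400,192),(438,173),(382,128)]: print("mat",np.round(ray("scene",u,4)))
for u in [(451,230),(239,294),(312,333)]: print("part",np.round(ray("scene",u,5)))
s=cv2.imread("pics/scene0.png");d=cv2.imread("pics/side0.png")
def cr(im,x,y,w,h): return cv2.resize(im[y:y+h,x:x+w],(400,300),interpolation=cv2.INTER_CUBIC)
m=np.vstack([np.hstack([cr(s,314,204,80,60),cr(s,342,123,100,75)]),np.hstack([cr(d,236,168,80,60),cr(d,255,257,133,100)])])
cv2.imwrite("pics/m1.png",m)
E
```

```text
small [[567.0, -105.0], [653.0, -117.0], [671.0, -30.0]] [86, 89]
mid [[247.0, -263.0], [389.0, -256.0], [386.0, -139.0]] [142, 116]
far [[124.0, 247.0], [245.0, 197.0], [281.0, 328.0]] [131, 136]
mat [353. 230.   4.]
mat [598. 166.   4.]
mat [637. 303.   4.]
mat [392. 366.   4.]
part [773. 139.   5.]
part [ 509. -346.    5.]
part [ 695. -306.    5.]
```

View pics/m1.png

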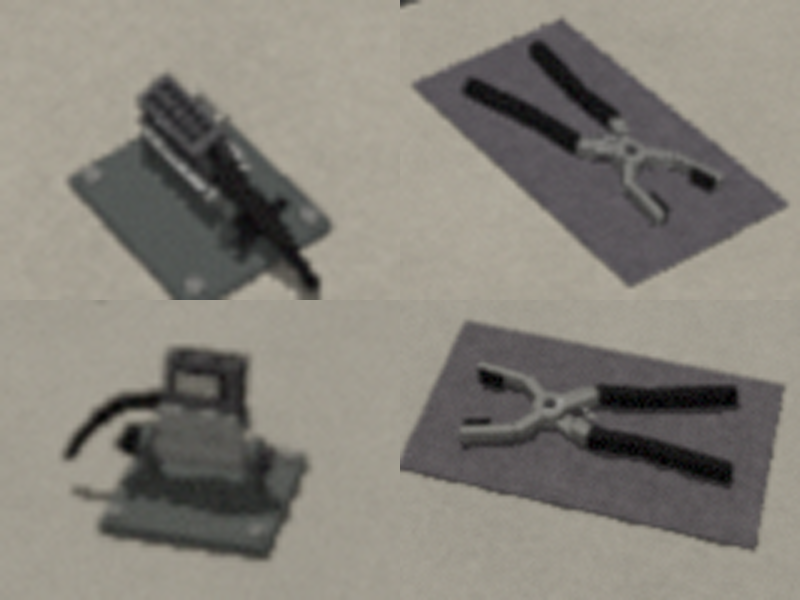

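The stand at scene (354,243) measures about 90 mm, against about 130 mm for the others, so it is the smallest. Its boot runs towards world +x and it leans towards -y. Next I'll take the wrist camera over it.

```bash
cat >> h.py <<'E'
def pose():
    s=r.sense(); return np.array(s["eef_pos"]),R.from_euler("xyz",s["tcp_rot"])
def plan(p,yaw,n,rpy=None):
    """n equal rows (cm, rad) from the measured pose to p, tool down at yaw"""
    p0,R0=pose(); R1=R.from_euler("xyz",rpy if rpy is not None else [np.pi,0,yaw])
    w=(R0.inv()*R1).as_rotvec()/n; t=R0.inv().apply(np.array(p,float)-p0)
    S=sum(R.from_rotvec(w*k).as_matrix() for k in range(n)); t=np.linalg.solve(S,t)/10
    print("n",n,"row t",np.round(t,3),"w",np.round(w,4),"mm/row %.1f"%(np.linalg.norm(t)*10))
E
python3 - <<'E'
from h import *
p,Rt=pose(); E=np.array(r.camera_info("wrist")["extrinsics"])
print("cam in tcp",np.round(Rt.inv().apply(E[:3,3]-p)),np.round(Rt.as_matrix().T@E[:3,:3],2).tolist(),r.tcp_to_tips, np.round(r.camera_info("wrist")["K"][0][0]))
for n in (20,):
    plan([600,-70,260],2.97,n)
    plan([470,270,260],2.89,10)
E
```

```text
cam in tcp [  73.    0. -163.] [[0.0, -0.96, -0.29], [1.0, 0.0, 0.0], [-0.0, -0.29, 0.96]] 17.0 340.0
n 20 row t [-2.601 -2.543 -0.246] w [-0.0001 -0.     -0.0126] mm/row 36.5
n 10 row t [-3.025 -2.095 -0.494] w [-0.0001 -0.     -0.0172] mm/row 37.1
```

>>> apply_moves --series "-2.6 -2.54 -0.2 0 0 -0.0126 -1;-2.6 -2.54 -0.2 0 0 -0.0126 -1;-2.6 -2.54 -0.2 0 0 -0.0126 -1;-2.6 -2.54 -0.2 0 0 -0.0126 -1;-2.6 -2.54 -0.2 0 0 -0.0126 -1;-2.6 -2.54 -0.2 0 0 -0.0126 -1;-2.6 -2.54 -0.2 0 0 -0.0126 -1;-2.6 -2.54 -0.2 0 0 -0.0126 -1;-2.6 -2.54 -0.2 0 0 -0.0126 -1;-2.6 -2.54 -0.2 0 0 -0.0126 -1"

```text
clock: 0.93
eef_pos: [408.6, 237.8, 231.1]
tcp_rot: [-3.141, -0.0, 2.845]
contact_force: [0.5, -0.9, 0.2]
opening: 1.002
```

>>> apply_moves --series "-2.6 -2.54 0 0 0 -0.0126 -1;-2.6 -2.54 0 0 0 -0.0126 -1;-2.6 -2.54 0 0 0 -0.0126 -1;-2.6 -2.54 0 0 0 -0.0126 -1;-2.6 -2.54 0 0 0 -0.0126 -1;-2.6 -2.54 0 0 0 -0.0126 -1;-2.6 -2.54 0 0 0 -0.0126 -1;-2.6 -2.54 0 0 0 -0.0126 -1;-2.6 -2.54 0 0 0 -0.0126 -1;0 0 0 0 0 0 -1"

```text
clock: 1.77
eef_pos: [582.2, -44.1, 230.8]
tcp_rot: [-3.14, 0.002, 2.955]
contact_force: [-0.8, 0.1, -0.4]
opening: 1.002
```

Run:
```python
from h import *
import pickle
p,Rt=pose(); print(p,Rt.as_euler("xyz"))
c=r.camera_info("wrist"); im=r.grab_frame("wrist"); pickle.dump(c,open("c1.pkl","wb")); cv2.imwrite("pics/w1.png",im)
u=proj("wrist",[618,-68,40],c); print(u)
x,y=int(max(0,min(440,u[0]-100))),int(max(0,min(250,u[1]-75))); print("crop",x,y,"x4")
cv2.imwrite("pics/w1c.png",cv2.resize(im[y:y+150,x:x+200],None,fx=4,fy=4,interpolation=cv2.INTER_CUBIC))
```

```text
[582.16585659 -44.11137031 230.7692812 ] [-3.13996456e+00  2.03291880e-03  2.95505702e+00]
[301.74681187 208.22665745]
crop 201 133 x4
```

View pics/w1c.png

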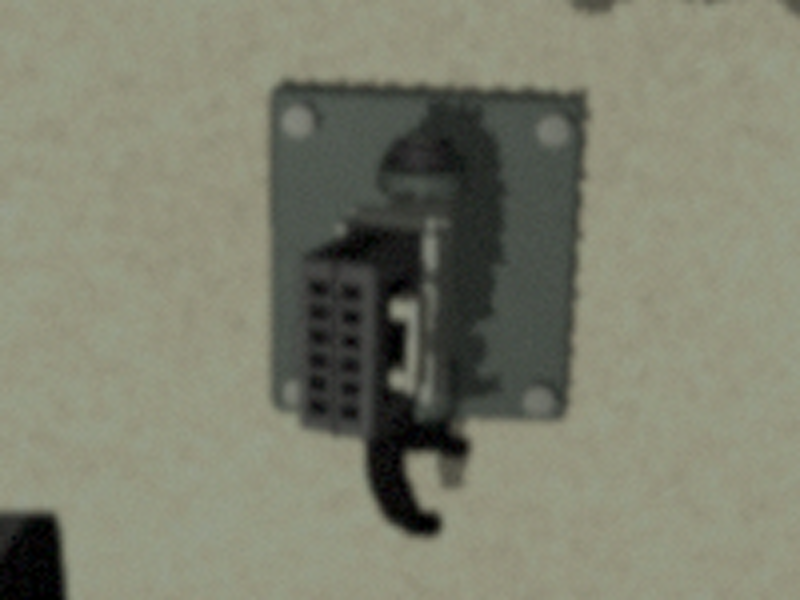

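The crop shows the stand plate with corners at crop (275,88), (585,95), (565,415) and (275,408). The top face is centred near (340,347) and leans left, towards -y. The white retainer is on the right (+y) at (405,340), and the boot points down, towards +x. Now I'll fit the pose.

Run:
```python
from h import *
import pickle
from scipy.optimize import least_squares
c=pickle.load(open("c1.pkl","rb"))
px=lambda u:(201+(u[0]+.5)/4-.5,133+(u[1]+.5)/4-.5)
C=[(275,88),(585,95),(565,415),(275,408)]; loc=[(-50,-45),(-50,45),(50,45),(50,-45)]
for u in C: print(np.round(ray("wrist",px(u),10,c),1))
T=[(303,258),(380,262),(375,437),(303,427)]; tl=[(-22,-10),(-22,10),(22,10),(22,-10)]
def f(v,full=False):
    x,y,a,th=v; Rz=R.from_euler("z",a); o=[]
    for u,l in zip(C,loc): o+=list(proj("wrist",Rz.apply([*l,10])+[x,y,0],c)-px(u))
    for u,l in zip(T,tl):
        q=R.from_euler("x",th).apply([*l,56])+[0,0,36]; o+=list(proj("wrist",Rz.apply(q)+[x,y,0],c)-px(u))
    return np.array(o)
s=least_squares(f,[618,-68,-.17,.35],x_scale=[10,10,.1,.1]); print(s.x.round(3),np.round(s.fun,1))
np.save("stand.npy",s.x)
x,y,a,th=s.x; Rz=R.from_euler("z",a)
for l in [(-2,-2,130),(-2,-2,72),(-2,32.5,72)]:
    q=Rz.apply(l)+[x,y,0]; print(l,q.round(1)); plan(q,np.pi+a,6)
```

```text
[558.  -94.6  10. ]
[576.1  -8.8  10. ]
[671.3 -30.4  10. ]
[ 652.8 -116.5   10. ]
[ 6.15014e+02 -6.26470e+01 -2.18000e-01  3.23000e-01] [-1.3 -1.1  0.7 -0.3  1.   1.6 -0.5  1.1 -0.4 -1.2  0.1  0.2  0.7  0.5
 -0.3 -0.2]
(-2, -2, 130) [612.6 -64.2 130. ]
n 6 row t [-0.6   -0.257  1.675] w [-0.0001 -0.      0.005 ] mm/row 18.0
(-2, -2, 72) [612.6 -64.2  72. ]
n 6 row t [-0.6   -0.257  2.641] w [-0.0001 -0.      0.005 ] mm/row 27.2
(-2, 32.5, 72) [620.1 -30.5  72. ]
n 6 row t [-0.61   0.318  2.641] w [-0.0001 -0.      0.005 ] mm/row 27.3
```

>>> apply_moves --series "-1.8 -0.77 1.0 0 0 0.015 -1;-1.8 -0.77 1.0 0 0 0.015 -1;0 0 2.15 0 0 0 -1;0 0 2.15 0 0 0 -1;0 0 2.15 0 0 0 -1;0 0 2.15 0 0 0 -1;0 0 2.15 0 0 0 -1;0 0 2.15 0 0 0 -1;0 0 0 0 0 0 -1;0 0 0 0 0 0 -1"

```text
clock: 2.65
eef_pos: [610.2, -60.4, 81.3]
tcp_rot: [-3.141, -0.003, 2.928]
contact_force: [0.6, 1.0, 1.2]
opening: 0.998
```

```bash
cat >> h.py <<'E'
def instand():
    x,y,a,_=np.load("stand.npy"); p,Rt=pose(); print("tcp in stand",R.from_euler("z",-a).apply(p-[x,y,0]).round(1),"yaw err",round(float(Rt.as_euler("xyz")[2]-np.pi-a),3),"F",r.sense()["contact_force"].round(1),r.sense()["opening"].round(3))
E
python3 -c "from h import *;instand()"
```

```text
Traceback (most recent call last):
  File "h.py", line 20, in instand
    x,y,a,_=np.load("stand.npy"); p,Rt=pose(); print("tcp in stand",R.from_euler("z",-a).apply(p-[x,y,0]).round(1),"yaw err",round(float(Rt.as_euler("xyz")[2]-np.pi-a),3),"F",r.sense()["contact_force"].round(1),r.sense()["opening"].round(3))
                                                                                                                                                                                                                   ^^^^^^^^^^^^^^^^^^^^^^^^^^
AttributeError: 'float' object has no attribute 'round'
```

>>> apply_moves --series "0 0.5 0 0 0 0 -1;0 0.5 0 0 0 0 -1;0 0.5 0 0 0 0 -1;0 0.4 0 0 0 0 -1;0 0.4 0 0 0 0 -1;0 0.3 0 0 0 0 -1;0 0.3 0 0 0 0 -1;0 0.2 0 0 0 0 -1;0 0 0 0 0 0 -1;0 0 0 0 0 0 -1"

```text
clock: 3.48
eef_pos: [618.2, -30.9, 82.0]
tcp_rot: [-3.142, -0.0, 2.927]
contact_force: [0.5, -0.1, -0.2]
opening: 1.006
```

```bash
sed -i 's/\["opening"\].round(3)/["opening"]/' h.py
python3 - <<'E'
from h import *
instand()
import pickle
c=r.camera_info("wrist"); im=r.grab_frame("wrist"); pickle.dump(c,open("c2.pkl","wb")); s=r.grab_frame("side");cv2.imwrite("pics/w2.png",im)
d=cv2.resize(s[160:220,230:310],(400,300),interpolation=cv2.INTER_CUBIC)
cv2.imwrite("pics/w2c.png",np.vstack([cv2.resize(im,(480,300)),np.pad(d,((0,0),(0,80),(0,0)))]))
E
```

```text
tcp in stand [-3.7 31.7 82. ] yaw err 0.003 F [ 0.5 -0.1 -0.2] 1.0057014178229553
```

View pics/w2c.png

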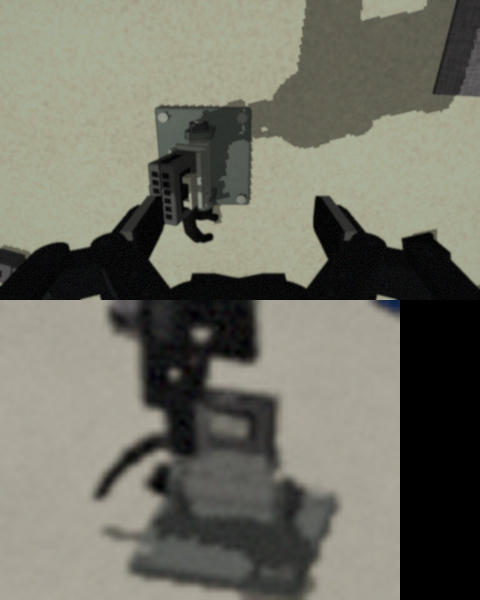

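Run:
```python
from h import *
import pickle
c=pickle.load(open("c2.pkl","rb")); x,y,a,th=np.load("stand.npy"); Rz=R.from_euler("z",a)
k=.75
for l in [(7,-11,82),(-15,-11,82),(7,-11,69),(-15,-11,69),(7,74,69),(-15,74,69)]: print("pad",l,(k*proj("wrist",Rz.apply(l)+[x,y,0],c)).round())
for t in (0,.32):
  for l in [(-22,-10),(-22,10),(22,10),(22,-10)]:
    q=R.from_euler("x",t).apply([*l,56])+[0,0,36]; print(t,l,(k*proj("wrist",Rz.apply(q)+[x,y,0],c)).round())
for l in [(-50,-45),(-50,45),(50,45),(50,-45)]: print("plate",(k*proj("wrist",Rz.apply([*l,10])+[x,y,0],c)).round())
im=cv2.imread("pics/w2.png"); cv2.imwrite("pics/w2d.png",cv2.resize(im[170:320,130:330],None,fx=4,fy=4,interpolation=cv2.INTER_CUBIC))
```

```text
pad (7, -11, 82) [177. 199.]
pad (-15, -11, 82) [175. 170.]
pad (7, -11, 69) [181. 191.]
pad (-15, -11, 69) [179. 163.]
pad (7, 74, 69) [293. 191.]
pad (-15, 74, 69) [295. 164.]
0 (-22, -10) [172. 165.]
0 (-22, 10) [203. 165.]
0 (22, 10) [206. 225.]
0 (22, -10) [177. 225.]
0.32 (-22, -10) [148. 162.]
0.32 (-22, 10) [175. 165.]
0.32 (22, 10) [179. 226.]
0.32 (22, -10) [154. 220.]
plate [154. 106.]
plate [252. 106.]
plate [250. 205.]
plate [163. 204.]
```

View pics/w2d.png

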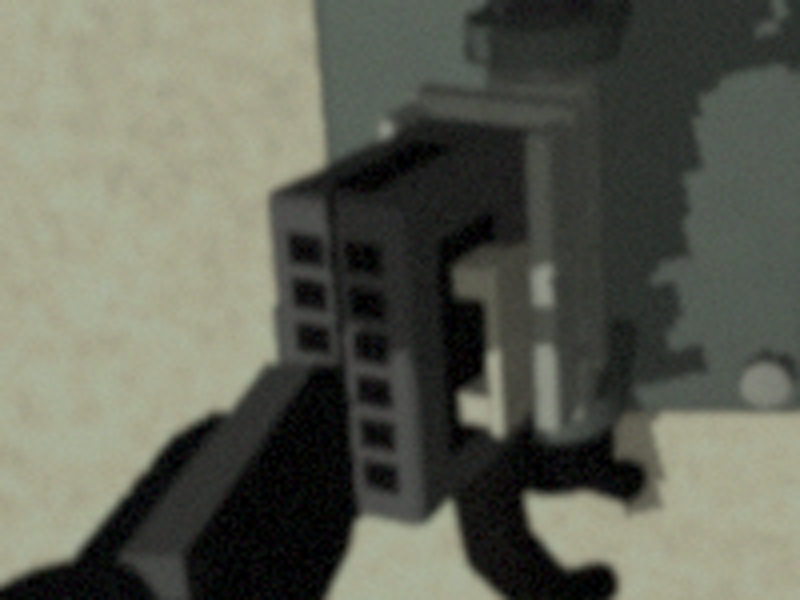

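Run:
```python
from h import *
import pickle
c=pickle.load(open("c2.pkl","rb")); x,y,a,th=np.load("stand.npy"); Rz=R.from_euler("z",-a)
for u in [(270,365),(345,365),(350,480)]:
  for z in (80,90,100,110): print(u,z,Rz.apply(ray("wrist",(130+u[0]/4,170+u[1]/4),z,c)-[x,y,0]).round(1))
```

```text
(270, 365) 80 [  5.9 -32.   80. ]
(270, 365) 90 [  0.9 -28.1  90. ]
(270, 365) 100 [ -4.1 -24.3 100. ]
(270, 365) 110 [ -9.  -20.4 110. ]
(345, 365) 80 [  5.8 -22.   80. ]
(345, 365) 90 [  0.9 -18.7  90. ]
(345, 365) 100 [ -4.1 -15.5 100. ]
(345, 365) 110 [ -9.1 -12.2 110. ]
(350, 480) 80 [ 23.2 -22.7  80. ]
(350, 480) 90 [ 17.2 -19.4  90. ]
(350, 480) 100 [ 11.2 -16.1 100. ]
(350, 480) 110 [  5.2 -12.8 110. ]
```

Run:
```python
from h import *
import pickle
x,y,a,th=np.load("stand.npy"); Rz=R.from_euler("z",-a)
for u in [(165,440),(195,450),(205,400),(145,400),(255,355)]:
  for z in (60,70,80,90,100,110): print(u,z,Rz.apply(ray("side",(230+u[0]/5,160+(u[1]-300)/5),z)-[x,y,0]).round(1))
c=pickle.load(open("c2.pkl","rb"))
for z in (80,90,100,110,120): print("R tip",z,Rz.apply(ray("wrist",(315/.75,196/.75),z,c)-[x,y,0]).round(1))
p,Rt=pose()
for z in (17,4,-10,-25): print(z,[(.75*proj("wrist",p+Rt.apply([ex,s*42.5,z]),c)).round().tolist() for s in(-1,1) for ex in (-11,11)])
```

```text
(165, 440) 60 [36.3 -4.9 60. ]
(165, 440) 70 [31.3  8.2 70. ]
(165, 440) 80 [26.4 21.2 80. ]
(165, 440) 90 [21.4 34.3 90. ]
(165, 440) 100 [ 16.5  47.4 100. ]
(165, 440) 110 [ 11.5  60.4 110. ]
(195, 450) 60 [17.1  0.6 60. ]
(195, 450) 70 [12.4 13.5 70. ]
(195, 450) 80 [ 7.7 26.5 80. ]
(195, 450) 90 [ 3.1 39.5 90. ]
(195, 450) 100 [ -1.6  52.5 100. ]
(195, 450) 110 [ -6.3  65.4 110. ]
(205, 400) 60 [ 26.  -47.4  60. ]
(205, 400) 70 [ 21.2 -33.7  70. ]
(205, 400) 80 [ 16.4 -20.1  80. ]
(205, 400) 90 [11.6 -6.4 90. ]
(205, 400) 100 [  6.8   7.3 100. ]
(205, 400) 110 [  2.  21. 110.]
(145, 400) 60 [ 59.6 -39.8  60. ]
(145, 400) 70 [ 54.3 -26.3  70. ]
(145, 400) 80 [ 49.  -12.7  80. ]
(145, 400) 90 [43.7  0.9 90. ]
(145, 400) 100 [ 38.4  14.4 100. ]
(145, 400) 110 [ 33.1  28.  110. ]
(255, 355) 60 [ 10.9 -98.8  60. ]
(255, 355) 70 [  6.3 -84.4  70. ]
(255, 355) 80 [  1.7 -70.   80. ]
(255, 355) 90 [ -2.9 -55.5  90. ]
(255, 355) 100 [ -7.5 -41.1 100. ]
(255, 355) 110 [-12.1 -26.7 110. ]
R tip 80 [ 5.5 87.1 80. ]
R tip 90 [ 0.6 83.7 90. ]
R tip 100 [ -4.4  80.4 100. ]
R tip 110 [ -9.3  77.1 110. ]
R tip 120 [-14.3  73.7 120. ]
17 [[182.0, 189.0], [180.0, 162.0], [292.0, 189.0], [294.0, 162.0]]
4 [[178.0, 197.0], [176.0, 168.0], [296.0, 197.0], [298.0, 168.0]]
-10 [[174.0, 206.0], [171.0, 176.0], [301.0, 206.0], [303.0, 176.0]]
-25 [[168.0, 218.0], [165.0, 185.0], [306.0, 218.0], [309.0, 185.0]]
```

Run:
```python
from h import *
Rt=R.from_euler("xyz",[np.pi,0,2.7178])
for z in (17,4,-10,-25,-40): print(z,[proj("side",np.array([256.8,569.3,210.4])+Rt.apply([ex,s*42.5,z])).round().tolist() for s in(-1,1) for ex in (-11,11)])
s=r.sense();print(s["eef_pos"],s["qpos"])
im=cv2.imread("pics/side0.png"); a=cv2.resize(im[300:400,480:613],(532,400),interpolation=cv2.INTER_CUBIC)
cv2.imwrite("pics/g.png",a)
```

```text
17 [[491.0, 356.0], [507.0, 361.0], [485.0, 409.0], [503.0, 416.0]]
4 [[494.0, 351.0], [510.0, 356.0], [487.0, 405.0], [505.0, 412.0]]
-10 [[496.0, 345.0], [513.0, 351.0], [490.0, 399.0], [509.0, 406.0]]
-25 [[499.0, 339.0], [516.0, 344.0], [493.0, 393.0], [512.0, 400.0]]
-40 [[502.0, 332.0], [519.0, 338.0], [497.0, 387.0], [516.0, 394.0]]
[618.18387656 -31.0746238   82.03561562] [-5.26233992e-02  4.87429376e-01  1.74824327e+00 -5.49080848e-05
  9.05999774e-01 -1.40888897e+00]
```

View pics/g.png

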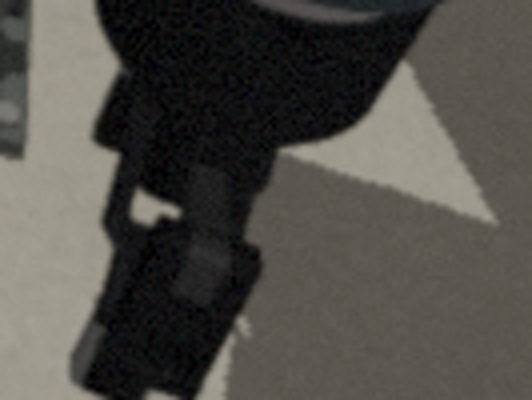

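Both views put the open fingertips about 25–30 mm above where the text implies, so they passed over the connector without touching it (contact force about 0). I'll back off and go lower.

>>> apply_moves --series "0 -0.8 0 0 0 0 -1;0 -0.8 0 0 0 0 -1;0 -0.8 0 0 0 0 -1;0 -0.8 0 0 0 0 -1;0 0 0.8 0 0 0 -1;0 0 0.8 0 0 0 -1;0 0 0.8 0 0 0 -1;0 0 0.6 0 0 0 -1;0 0 0 0 0 0 -1;0 0 0 0 0 0 -1"

```text
clock: 4.42
eef_pos: [611.0, -61.9, 51.3]
tcp_rot: [-3.141, -0.001, 2.928]
contact_force: [-0.0, -0.6, 0.5]
opening: 1.0
```

Run:
```python
from h import *
instand()
import pickle
c=r.camera_info("wrist"); im=r.grab_frame("wrist"); pickle.dump(c,open("c3.pkl","wb")); cv2.imwrite("pics/w3.png",im)
cv2.imwrite("pics/w3c.png",cv2.resize(im[130:330,140:460],(800,500),interpolation=cv2.INTER_CUBIC))
```

```text
tcp in stand [-4.1 -0.1 51.3] yaw err 0.004 F [-0.  -0.6  0.5] 1.0003834875775766
```

View pics/w3c.png

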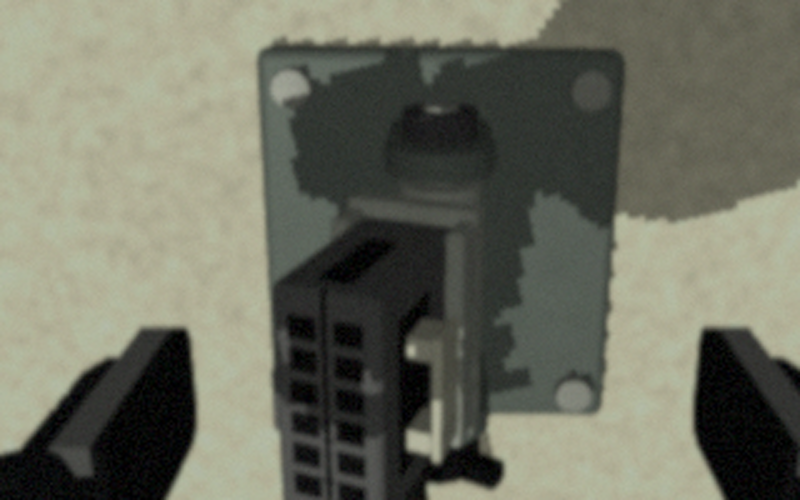

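Run:
```python
from h import *
import pickle
c=pickle.load(open("c3.pkl","rb")); x,y,a,th=np.load("stand.npy"); Rz=R.from_euler("z",-a)
for z in (40,50,60,70,80,90): print(z,[Rz.apply(ray("wrist",(140+u/2.5,130+v/2.5),z,c)-[x,y,0]).round(1)[:2].tolist() for u,v in [(187,328),(195,430),(702,328),(697,430)]])
T=[(277,285),(378,295)]
for t in (.25,.32,.4,.45): print(t,[(2.5*(proj("wrist",R.from_euler("z",a).apply(R.from_euler("x",t).apply([*l,56])+[0,0,36])+[x,y,0],c)-[140,130])).round().tolist() for l in [(-22,-10),(-22,10),(22,10)]])
```

```text
40 [[10.0, -57.5], [36.3, -57.8], [9.6, 58.8], [35.9, 60.0]]
50 [[5.0, -54.3], [29.9, -54.5], [4.6, 55.5], [29.5, 56.6]]
60 [[0.1, -51.0], [23.4, -51.2], [-0.3, 52.1], [23.0, 53.2]]
70 [[-4.8, -47.7], [17.0, -47.9], [-5.2, 48.7], [16.6, 49.7]]
80 [[-9.8, -44.4], [10.5, -44.6], [-10.1, 45.4], [10.2, 46.3]]
90 [[-14.7, -41.1], [4.0, -41.3], [-15.0, 42.0], [3.7, 42.9]]
0.25 [[296.0, 281.0], [415.0, 294.0], [417.0, 532.0]]
0.32 [[276.0, 277.0], [390.0, 293.0], [393.0, 530.0]]
0.4 [[255.0, 271.0], [362.0, 291.0], [368.0, 527.0]]
0.45 [[243.0, 268.0], [345.0, 289.0], [352.0, 524.0]]
```

>>> apply_moves --series "0 0 0.8 0 0 0 -1;0 0 0.7 0 0 0 -1;0 0.5 0 0 0 0 -1;0 0.5 0 0 0 0 -1;0 0.4 0 0 0 0 -1;0 0.4 0 0 0 0 -1;0 0.4 0 0 0 0 -1;0 0.4 0 0 0 0 -1;0 0 0 0 0 0 -1;0 0 0 0 0 0 -1"

```text
clock: 5.3
eef_pos: [617.4, -36.4, 37.4]
tcp_rot: [3.141, 0.001, 2.928]
contact_force: [-0.3, 0.5, -0.0]
opening: 0.997
```

```bash
python3 -c "from h import *;instand()"
```

```text
tcp in stand [-3.4 26.1 37.4] yaw err 0.004 F [-0.3  0.5 -0. ] 0.9965033494464289
```

>>> apply_moves --series "0 0.2 0 0 0 0 -1;0 0.2 0 0 0 0 -1;0 0.2 0 0 0 0 -1;0 0 0 0 0 0 -1;0 0 0 0 0 0 -1;0 0 0 0 0 0 -1;0 0 0 0 0 0 -1;0 0 0 0 0 0 -1;0 0 0 0 0 0 -1;0 0 0 0 0 0 -1"

```text
clock: 6.13
eef_pos: [618.2, -30.8, 37.0]
tcp_rot: [3.141, -0.0, 2.927]
contact_force: [0.8, -0.9, 0.7]
opening: 0.997
```

Run:
```python
from h import *
instand()
import pickle
c=r.camera_info("wrist"); im=r.grab_frame("wrist"); pickle.dump(c,open("c4.pkl","wb")); cv2.imwrite("pics/w4.png",im)
cv2.imwrite("pics/w4c.png",cv2.resize(im[150:350,140:460],(800,500),interpolation=cv2.INTER_CUBIC))
```

```text
tcp in stand [-3.7 31.7 37. ] yaw err 0.003 F [ 0.8 -0.9  0.7] 0.9972221010357327
```

View pics/w4c.png

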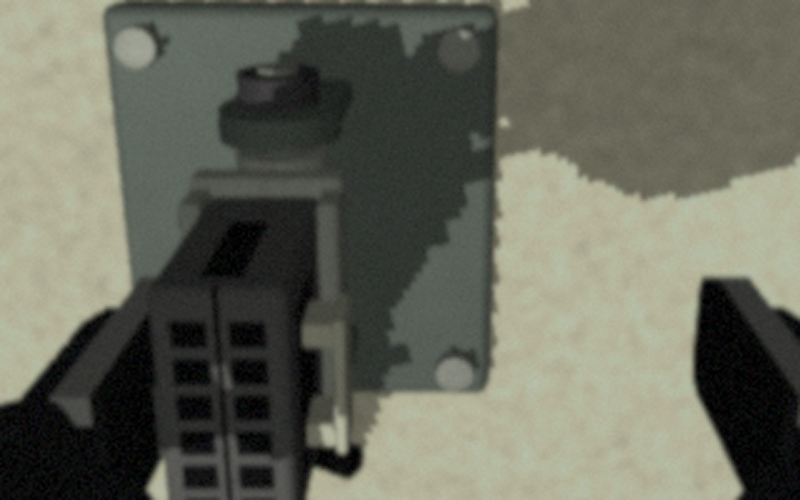

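```bash
cat >> h.py <<'E'
def lean(cam,offs,sc,C,T,n=4):
    """C: {(x,y):px} plate corners z=10, T: {(x,y):px} top-face corners; fit x,y,yaw,lean"""
    from scipy.optimize import least_squares
    px=lambda u:np.array([offs[0]+u[0]/sc,offs[1]+u[1]/sc])
    def f(v):
        x,y,a,th=v; Rz=R.from_euler("z",a); o=[]
        for l,u in C.items(): o+=list(proj("wrist",Rz.apply([*l,10])+[x,y,0],cam)-px(u))
        for l,u in T.items(): o+=list(proj("wrist",Rz.apply(R.from_euler("x",th).apply([*l,56])+[0,0,36])+[x,y,0],cam)-px(u))
        return np.array(o)
    s=least_squares(f,np.load("stand.npy"),x_scale=[10,10,.1,.1]); print(s.x.round(3),s.fun.round(1)); return s.x
E
python3 - <<'E'
from h import *
import pickle
lean(pickle.load(open("c4.pkl","rb")),(140,150),2.5,{(-50,-45):(105,5),(-50,45):(498,8),(50,45):(488,390)},{(-22,-10):(150,284),(-22,10):(303,288)})
lean(pickle.load(open("c3.pkl","rb")),(140,130),2.5,{(-50,-45):(260,50),(-50,45):(625,52),(50,45):(600,412)},{(-22,-10):(277,285),(-22,10):(383,297)})
E
```

```text
[ 6.15723e+02 -6.30440e+01 -2.25000e-01 -3.00000e-02] [-2.2 -1.1  1.6 -0.6  0.8  2.   1.9  1.  -2.  -0.8]
[ 6.15987e+02 -6.33480e+01 -2.21000e-01  3.23000e-01] [-2.4 -0.7  1.5 -0.4  1.4  2.1 -1.6 -1.   1.3  0.9]
```

The pad now rests against the back face and the fit gives a lean of about -0.03 rad, so the holder is upright. I'll back off and go to the pliers.

>>> apply_moves --series "0 -0.4 0 0 0 0 -1;0 -0.8 0 0 0 0 -1;0 0 -2 0 0 0 -1;0 0 -3 0 0 0 -1;0 0 -3 0 0 0 -1;0 0 -3 0 0 0 -1;0 0 -2 0 0 0 -1;0 0 0 0 0 0 -1;0 0 0 0 0 0 -1;0 0 0 0 0 0 -1"

```text
clock: 7.02
eef_pos: [614.9, -43.0, 166.2]
tcp_rot: [-3.141, -0.001, 2.927]
contact_force: [0.6, 0.2, -0.2]
opening: 0.999
```

Run:
```python
from h import *
instand()
np.save("stand.npy",[615.8,-63.1,-.222,0])
q=[ray("side",u,14)for u in [(304.3,292),(366.7,289.3),(365,313.7)]]; print(np.round(q))
piv=q[0]; m=(q[1]+q[2])/2; d=(piv-m)/np.linalg.norm(piv-m); print(np.arctan2(d[1],d[0])); g=piv-50*d; print(g)
yaw=np.arctan2(d[1],d[0])+np.pi; plan([g[0]-20,g[1],130],yaw,10)
```

```text
tcp in stand [ -4.4  19.2 166.2] yaw err 0.003 F [ 0.6  0.2 -0.2] 0.9993831700105482
[[529. 257.  14.]
 [388. 249.  14.]
 [399. 316.  14.]]
-0.18690728618944913
[479.59225285 266.28764328  14.        ]
n 10 row t [2.142 2.718 0.364] w [-0.     -0.0001 -0.0028] mm/row 34.8
```

>>> apply_moves --series "2.15 2.72 0.36 0 0 -0.003 -1;2.15 2.72 0.36 0 0 -0.003 -1;2.15 2.72 0.36 0 0 -0.003 -1;2.15 2.72 0.36 0 0 -0.003 -1;2.15 2.72 0.36 0 0 -0.003 -1;2.15 2.72 0.36 0 0 -0.003 -1;2.15 2.72 0.36 0 0 -0.003 -1;2.15 2.72 0.36 0 0 -0.003 -1;2.15 2.72 0.36 0 0 -0.003 -1;2.15 2.72 0.36 0 0 -0.003 -1"

```text
clock: 7.85
eef_pos: [457.3, 267.4, 129.3]
tcp_rot: [-3.14, -0.002, 2.957]
contact_force: [0.3, 0.5, -0.4]
opening: 1.003
```

>>> apply_moves --series "0 0 0 0 0 0 -0.6;0 0 0 0 0 0 -0.6;0 0 0 0 0 0 -0.6;0 0 0 0 0 0 -0.6;0 0 0 0 0 0 -0.6;0 0 0 0 0 0 -0.6;0 0 0 0 0 0 -0.6;0 0 0 0 0 0 -0.6;0 0 0 0 0 0 -0.6;0 0 0 0 0 0 -0.6" --squeeze 30

```text
clock: 8.68
eef_pos: [459.4, 266.6, 131.2]
tcp_rot: [3.141, 0.0, 2.957]
contact_force: [-0.2, 0.5, 0.3]
opening: 0.801
```

Run:
```python
from h import *
import pickle
p,Rt=pose(); print(p,Rt.as_euler("xyz"),r.sense()["opening"])
c=r.camera_info("wrist"); im=r.grab_frame("wrist"); pickle.dump(c,open("c5.pkl","wb")); cv2.imwrite("pics/w5.png",im)
s=r.grab_frame("scene"); d=cv2.resize(s[204:264,314:394],(267,200),interpolation=cv2.INTER_CUBIC)
o=cv2.resize(im[20:380,80:560],(800,600),interpolation=cv2.INTER_CUBIC); o[400:,533:]=d
cv2.imwrite("pics/w5c.png",o)
```

```text
[459.40677004 266.59004735 131.15535555] [3.14149727e+00 9.48138667e-05 2.95685768e+00] 0.80122581507616
```

View pics/w5c.png

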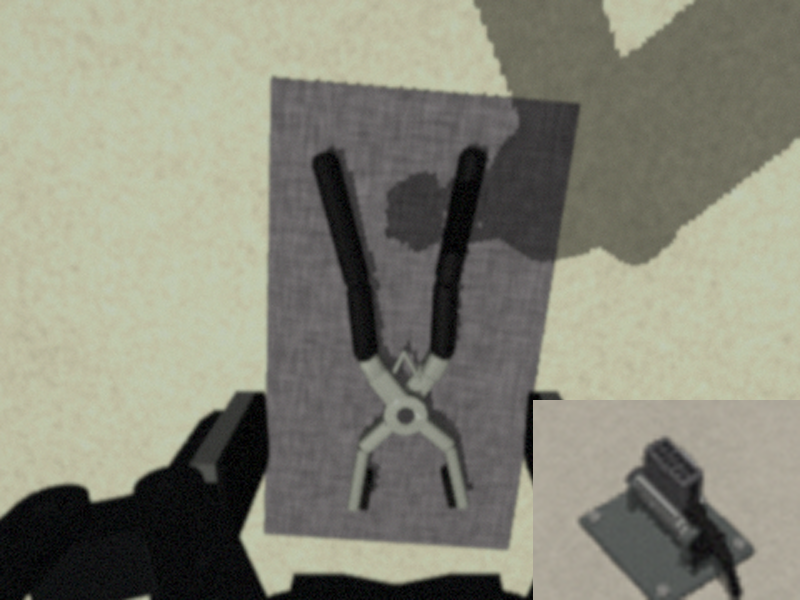

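Run:
```python
from h import *
import pickle
c=pickle.load(open("c5.pkl","rb")); px=lambda u:(80+u[0]*.6,20+u[1]*.6); W=lambda u,z:ray("wrist",px(u),z,c)
piv=W((406,415),18); h=W((400,157),18); j=W((409,508),18); ol=W((349,315),14); orr=W((459,315),14)
print("piv",piv,"hend",h,"jaw",j,np.linalg.norm(ol-orr))
d=piv-h; y1=np.arctan2(d[1],d[0]); d2=j-piv; y2=np.arctan2(d2[1],d2[0]); d3=j-h; yw=np.arctan2(d3[1],d3[0]); print("yaws",y1,y2,yw,np.linalg.norm(d3))
ux=np.array([np.cos(yw),np.sin(yw),0]); g=piv-50*ux; print("grip",g,"mid handles",(ol+orr)/2,"at",-np.dot((ol+orr)/2-piv,ux))
mc=[W(u,4)for u in[(272,78),(580,104),(508,549),(264,533)]]; print("mat",np.round(mc,0).tolist(),np.mean(mc,0)); e=mc[3]-mc[0]; print("mat yaw",np.arctan2(e[1],e[0]))
# tips in tool frame
E=np.array(c["extrinsics"]);K=np.array(c["K"]);p,Rt=pose()
for u,dep in[((267,393),68/ (261*.6/K[0,0])),]:
    q=np.linalg.inv(K)@[*px(u),1]*dep; print("tip tool",Rt.inv().apply(E[:3,:3]@q+E[:3,3]-p).round(1))
plan([g[0],g[1],60],yw+np.pi,5)
```

```text
piv [531.44039767 259.37486552  18.        ] hend [397.99611141 280.65020827  18.        ] jaw [589.5916472  250.58713419  18.        ] 57.151004016563476
yaws -0.15810178058731664 -0.1499836841899049 -0.1556400234692055 193.9397786847774
grip [482.04477159 267.12548643  18.        ] mid handles [476.68271049 268.30696287  14.        ] at 55.48039082065316
mat [[351.0, 227.0, 4.0], [390.0, 371.0, 4.0], [640.0, 304.0, 4.0], [601.0, 159.0, 4.0]] [495.59408825 265.22650217   4.        ]
mat yaw -0.2653993698739818
tip tool [  8.2 -33.2 -28.5]
n 5 row t [-0.446  0.086  1.422] w [ 0.      0.     -0.0058] mm/row 14.9
```

>>> apply_moves --series "-0.45 0.09 1.5 0 0 -0.006 -0.75;-0.45 0.09 1.5 0 0 -0.006 -0.75;-0.45 0.09 1.5 0 0 -0.006 -0.75;-0.45 0.09 1.5 0 0 -0.006 -0.75;-0.45 0.09 1.5 0 0 -0.006 -0.75;0 0 1.2 0 0 0 -0.75;0 0 1.2 0 0 0 -0.75;0 0 1.2 0 0 0 -0.75;0 0 0 0 0 0 -0.75;0 0 0 0 0 0 -0.75"

```text
clock: 9.62
eef_pos: [481.6, 267.1, 19.5]
tcp_rot: [-3.141, -0.001, 2.987]
contact_force: [-0.2, 0.3, -0.6]
opening: 0.874
```

Run:
```python
from h import *
p,Rt=pose(); print(p,Rt.as_euler("xyz"),r.sense()["opening"]); plan([482,267.1,-16],np.pi-.156,4)
# refine pliers pivot/handles from this nearer view: save for optional viewing
import pickle
c=r.camera_info("wrist"); im=r.grab_frame("wrist"); pickle.dump(c,open("c6.pkl","wb")); cv2.imwrite("pics/w6.png",im)
cv2.imwrite("pics/w6c.png",cv2.resize(im[60:360,120:520],(800,600),interpolation=cv2.INTER_CUBIC))
```

```text
[481.5851309  267.09368645  19.52410295] [-3.14067839e+00 -1.19029076e-03  2.98725995e+00] 0.8736173928539178
n 4 row t [-0.011  0.002  0.888] w [-0.0002 -0.0003  0.0004] mm/row 8.9
```

View pics/w6c.png

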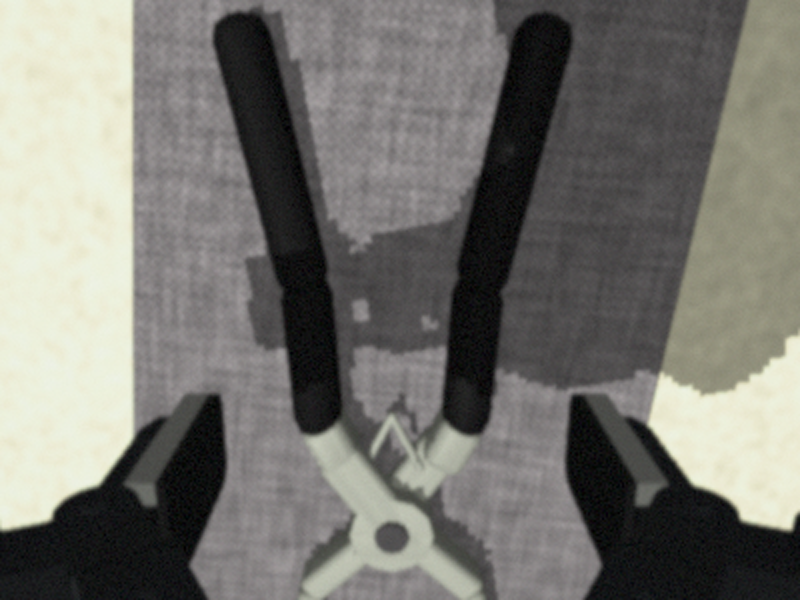

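Run:
```python
from h import *
import pickle
c=pickle.load(open("c6.pkl","rb")); px=lambda u:(120+u[0]/2,60+u[1]/2); W=lambda u,z:ray("wrist",px(u),z,c)
piv=W((392,537),18); h=W((392,30),18); print("piv",piv,"hend",h); d=piv-h; yw=np.arctan2(d[1],d[0]); print(yw)
p,Rt=pose(); d/=np.linalg.norm(d); print("tcp behind pivot",np.dot(piv-p,d),"lateral",np.cross(d,p-piv)[2])
E=np.array(c["extrinsics"]);K=np.array(c["K"]); sep=.8736*85
for uu in [((220,395),(570,395)),((224,468),(566,468))]:
    dep=sep*K[0,0]/((uu[1][0]-uu[0][0])/2)
    for u in uu: print("tip tool",Rt.inv().apply(E[:3,:3]@(np.linalg.inv(K)@[*px(u),1]*dep)+E[:3,3]-p).round(1))
o=W((290,370),12);q=W((495,370),12);print("outer",np.linalg.norm(o-q),np.dot(piv-(o+q)/2,d))
```

```text
piv [532.12896866 258.89096201  18.        ] hend [398.45394053 279.79738193  18.        ]
-0.15514057531264655
tcp behind pivot 50.72362093455315 lateral 0.6583287322673304
tip tool [  9.5 -37.  -31.2]
tip tool [  9.6  37.3 -31.2]
tip tool [ -7.1 -37.  -32.6]
tip tool [ -7.1  37.3 -32.6]
outer 55.84604259252344 48.81870567385609
```

>>> apply_moves --series "0 0 0.9 0 0 0 -0.75;0 0 0.9 0 0 0 -0.75;0 0 0.9 0 0 0 -0.75;0 0 0.6 0 0 0 -0.75;0 0 0.4 0 0 0 -0.75;0 0 0.3 0 0 0 -0.75;0 0 0 0 0 0 -0.75;0 0 0 0 0 0 -0.75;0 0 0 0 0 0 -0.75;0 0 0 0 0 0 -0.75"

```text
clock: 10.5
eef_pos: [482.5, 267.4, -19.6]
tcp_rot: [3.141, 0.0, 2.987]
contact_force: [0.5, 0.0, -0.5]
opening: 0.876
```

>>> apply_moves --series "0 0 0.3 0 0 0 -0.75;0 0 0 0 0 0 -0.5;0 0 0 0 0 0 -0.4;0 0 0 0 0 0 -0.3;0 0 0 0 0 0 -0.25;0 0 0 0 0 0 -0.22;0 0 0 0 0 0 -0.22;0 0 0 0 0 0 -0.22;0 0 0 0 0 0 -0.22;0 0 0 0 0 0 -0.22" --squeeze 30

```text
clock: 11.33
eef_pos: [484.1, 267.7, -19.8]
tcp_rot: [3.14, 0.003, 2.988]
contact_force: [-4.5, -7.1, 37.1]
opening: 0.615
```

>>> apply_moves --series "0 0 -0.1 0 0 0 -0.3;0 0 -0.2 0 0 0 -0.4;0 0 -0.2 0 0 0 -0.4;0 0 0 0 0 0 -0.4;0 0 0 0 0 0 -0.35;0 0 0 0 0 0 -0.3;0 0 0 0 0 0 -0.25;0 0 0 0 0 0 -0.22;0 0 0 0 0 0 -0.22;0 0 0 0 0 0 -0.22"

```text
clock: 12.17
eef_pos: [482.4, 267.6, -17.4]
tcp_rot: [3.141, 0.0, 2.987]
contact_force: [-3.1, 0.5, 11.1]
opening: 0.61
```

>>> apply_moves --series "0 0 -0.2 0 0 0 -0.22;0 0 -0.3 0 0 0 -0.22;0 0 -0.5 0 0 0 -0.22;0 0 -1 0 0 0 -0.22;0 0 -1 0 0 0 -0.22;0 0 0 0 0 0 -0.22;0 0 0 0 0 0 -0.22;0 0 0 0 0 0 -0.22;0 0 0 0 0 0 -0.22;0 0 0 0 0 0 -0.22"

```text
clock: 13.0
eef_pos: [481.9, 267.2, 11.8]
tcp_rot: [-3.141, -0.0, 2.987]
contact_force: [1.3, 0.2, -1.6]
opening: 0.612
```

Run:
```python
from h import *
p,Rt=pose(); s=r.sense(); print(p,s["contact_force"].round(1),s["wrist_torque"].round(2),s["opening"])
import pickle
c=r.camera_info("wrist"); im=r.grab_frame("wrist"); pickle.dump(c,open("c7.pkl","wb")); cv2.imwrite("pics/w7.png",im)
cv2.imwrite("pics/w7c.png",cv2.resize(im[100:400,120:520],(800,600),interpolation=cv2.INTER_CUBIC))
```

```text
[481.94264973 267.17188534  11.77247204] [ 1.3  0.2 -1.6] [ 0.04 -0.02  0.03] 0.6122871342346088
```

View pics/w7c.png

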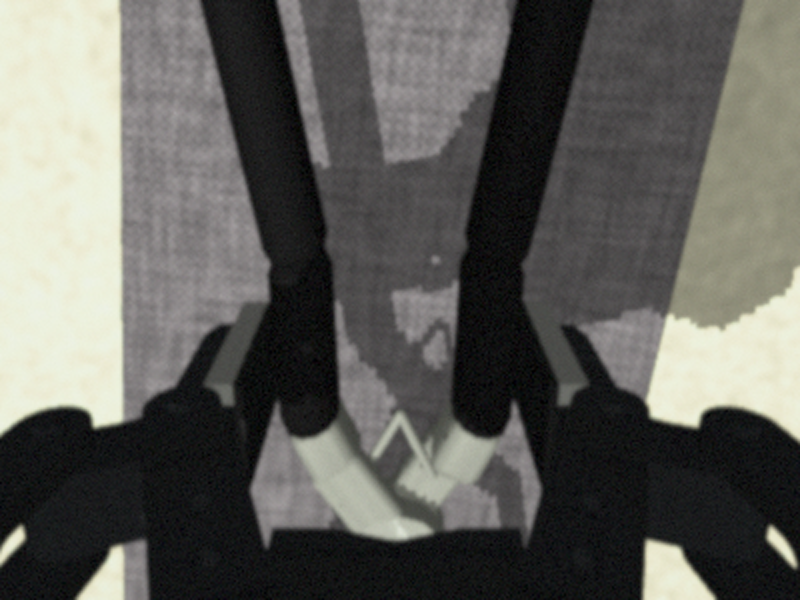

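The pliers are off the mat and held, with their shadow detached and both handles between the pads at about (290,380) and (490,380). Next I'll carry them to a stand-off on the -x side of the connector.

```bash
cat >> h.py <<'E'
def S2W(l):
    x,y,a,_=np.load("stand.npy"); return R.from_euler("z",a).apply(l)+[x,y,0]
E
python3 - <<'E'
from h import *
plan(S2W([-178,2.5,90]),np.pi-.222,10)
E
```

```text
n 10 row t [-0.144 -2.91  -0.782] w [-0.     -0.      0.0068] mm/row 30.2
```

>>> apply_moves --series "0 -0.5 -1.5 0 0 0 -0.22;-0.15 -1.5 -1.5 0 0 0.007 -0.22;-0.15 -2.5 -1.5 0 0 0.007 -0.22;-0.15 -3.2 -1.2 0 0 0.007 -0.22;-0.15 -3.6 -1.1 0 0 0.007 -0.22;-0.15 -3.6 -0.5 0 0 0.007 -0.22;-0.15 -3.6 0 0 0 0.007 -0.22;-0.15 -3.6 0 0 0 0.007 -0.22;-0.15 -3.2 0 0 0 0.007 -0.22;-0.15 -2.2 0 0 0 0.007 -0.22"

```text
clock: 13.88
eef_pos: [444.3, -7.8, 85.0]
tcp_rot: [-3.141, -0.001, 2.923]
contact_force: [0.7, 0.1, -2.4]
opening: 0.612
```

>>> apply_moves --series "0 -1 0.5 0 0 0 -0.22;0 -0.5 0.9 0 0 0 -0.22;0 0 0.9 0 0 0 -0.22;0 0 0.8 0 0 0 -0.22;0 0 0.6 0 0 0 -0.22;0 0 0 0 0 0 -0.22;0 0 0 0 0 0 -0.22;0 0 0 0 0 0 -0.22;0 0 0 0 0 0 -0.22;0 0 0 0 0 0 -0.22"

```text
clock: 14.72
eef_pos: [442.5, -19.9, 48.4]
tcp_rot: [3.141, 0.001, 2.925]
contact_force: [0.4, -0.5, -2.9]
opening: 0.614
```

Run:
```python
from h import *
instand(); plan(S2W([-178,2.5,48.6]),np.pi-.222,2)
```

```text
tcp in stand [-178.6    3.9   48.4] yaw err 0.005 F [ 0.4 -0.5 -2.9] 0.6137659852500512
n 2 row t [-0.028 -0.073 -0.009] w [0.0001 0.0004 0.0025] mm/row 0.8
```

>>> apply_moves --series "-0.5 -0.14 0 0 0 0.005 -0.22;-0.8 0 0 0 0 0 -0.22;-0.8 0 0 0 0 0 -0.22;-0.8 0 0 0 0 0 -0.22;-0.7 0 0 0 0 0 -0.22;-0.4 0 0 0 0 0 -0.22;0 0 0 0 0 0 -0.22;0 0 0 0 0 0 -0.22;0 0 0 0 0 0 -0.22;0 0 0 0 0 0 -0.22"

```text
clock: 15.55
eef_pos: [480.3, -30.2, 48.0]
tcp_rot: [-3.141, -0.001, 2.919]
contact_force: [0.7, -0.1, -1.6]
opening: 0.613
```

Run:
```python
from h import *
instand()
s=r.grab_frame("scene"); d=r.grab_frame("side")
cr=lambda im,c,w,h:cv2.resize(im[int(c[1]-h/2):int(c[1]+h/2),int(c[0]-w/2):int(c[0]+w/2)],(700,290),interpolation=cv2.INTER_CUBIC)
a=proj("scene",S2W([-20,0,70]));b=proj("side",S2W([-20,0,70])); print(a,b)
cv2.imwrite("pics/j.png",np.vstack([cr(s,a,116,48),cr(d,b,116,48)]))
for n,o in(("scene",a),("side",b)):
  f=lambda l:((proj(n,S2W(l))-np.array([int(o[0]-58),int(o[1]-24)]))*700/116).round().tolist()
  x=-130.4+100
  print(n,"jaw tips",[f([x+10,2.5+s*20,78]) for s in(-1,1)],"housing top",[f([e,g,92]) for e in(-22,22) for g in(-10,10)],"pivot",f([x-50,2.5,86]))
```

```text
tcp in stand [-139.4    2.2   48. ] yaw err -0.0 F [ 0.7 -0.1 -1.6] 0.6130364913395155
[350.24738319 222.54777353] [281.460675   188.61786704]
scene jaw tips [[317.0, 154.0], [396.0, 110.0]] housing top [[331.0, 120.0], [371.0, 98.0], [403.0, 191.0], [443.0, 168.0]] pivot [266.0, 28.0]
side jaw tips [[363.0, 113.0], [339.0, 163.0]] housing top [[361.0, 97.0], [349.0, 122.0], [268.0, 85.0], [255.0, 110.0]] pivot [479.0, 141.0]
```

View pics/j.png

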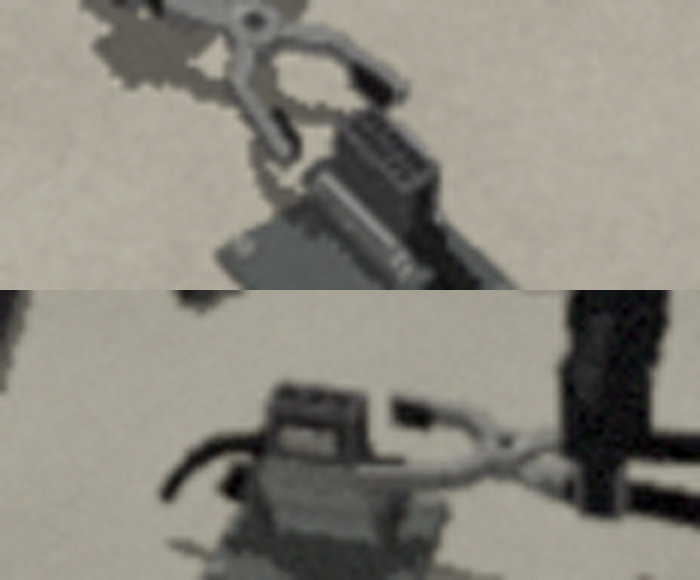

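The side and scene views show the jaws level with the upright connector, astride its near end, with pad tips at about (298,140) and (385,103) in the scene crop. That matches the model to about 2 mm. I'll advance 37 mm.

>>> apply_moves --series "-0.5 0.03 0 0 0 0 -0.22;-0.6 0 0 0 0 0 -0.22;-0.6 0 0 0 0 0 -0.22;-0.6 0 0 0 0 0 -0.22;-0.6 0 0 0 0 0 -0.22;-0.5 0 0 0 0 0 -0.22;-0.3 0 0 0 0 0 -0.22;0 0 0 0 0 0 -0.22;0 0 0 0 0 0 -0.22;0 0 0 0 0 0 -0.22"

```text
clock: 16.48
eef_pos: [516.6, -38.1, 47.9]
tcp_rot: [-3.141, -0.001, 2.919]
contact_force: [0.4, 0.1, -2.1]
opening: 0.613
```

Run:
```python
from h import *
instand(); print(r.sense()["wrist_torque"].round(2))
s=r.grab_frame("scene"); d=r.grab_frame("side")
cr=lambda im,c,w,h:cv2.resize(im[int(c[1]-h/2):int(c[1]+h/2),int(c[0]-w/2):int(c[0]+w/2)],(700,290),interpolation=cv2.INTER_CUBIC)
a=proj("scene",S2W([-20,0,70]));b=proj("side",S2W([-20,0,70]))
cv2.imwrite("pics/j2.png",np.vstack([cr(s,a,116,48),cr(d,b,116,48)]))
```

```text
tcp in stand [-102.3    2.5   47.9] yaw err -0.0 F [ 0.4  0.1 -2.1] 0.612717940674142
[-0.01 -0.   -0.02]
```

View pics/j2.png

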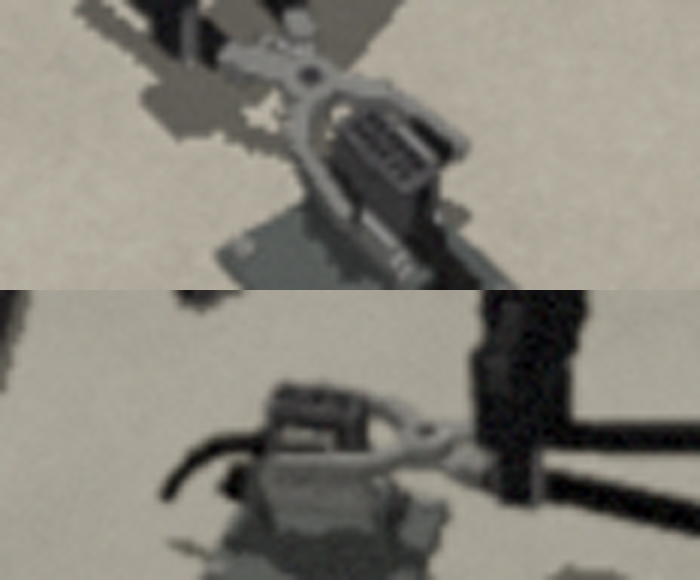

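>>> apply_moves --series "0 0 0 0 0 0 -0.16;0 0 0 0 0 0 -0.1;0 0 0 0 0 0 -0.06;0 0 0 0 0 0 -0.02;0 0 0 0 0 0 0.02;0 0 0 0 0 0 0.04;0 0 0 0 0 0 0.06;0 0 0 0 0 0 0.06;0 0 0 0 0 0 0.06;0 0 0 0 0 0 0.06" --squeeze 30

```text
clock: 17.42
eef_pos: [516.5, -38.1, 47.9]
tcp_rot: [-3.141, -0.001, 2.919]
contact_force: [-2.7, 2.4, -2.2]
opening: 0.476
```

>>> apply_moves --series "0 0 0 0 0 0 0.08;0 0 0 0 0 0 0.1;0 0 0 0 0 0 0.12;0 0 0 0 0 0 0.14;0 0 0 0 0 0 0.16;0 0 0 0 0 0 0.18;0 0 0 0 0 0 0.18;0 0 0 0 0 0 0.18;0 0 0 0 0 0 0.18;0 0 0 0 0 0 0.18"

```text
clock: 18.25
eef_pos: [517.1, -38.5, 48.1]
tcp_rot: [-3.141, 0.0, 2.919]
contact_force: [-3.4, -3.7, -1.7]
opening: 0.415
```

>>> apply_moves --series "0 0 0 0 0 0 0.2;0 0 0 0 0 0 0.22;0 0 0 0 0 0 0.24;0 0 0 0 0 0 0.24;0 0 0 0 0 0 0.24;0 0 0 0 0 0 0.24;0 0 0 0 0 0 0.24;0 0 0 0 0 0 0.24;0 0 0 0 0 0 0.24;0 0 0 0 0 0 0.24"

```text
clock: 19.08
eef_pos: [517.1, -38.5, 48.1]
tcp_rot: [-3.141, 0.0, 2.919]
contact_force: [-2.1, -4.7, -1.2]
opening: 0.417
```

>>> apply_moves --series "0 0 0 0 0 0 0.24;0 0 0 0 0 0 0.24;0 0 0 0 0 0 0.24;0 0 0 0 0 0 0.24;0 0 0 0 0 0 0.24;0 0 0 0 0 0 0.24;0 0 0 0 0 0 0.24;0 0 0 0 0 0 0.24;0 0 0 0 0 0 0.24;0 0 0 0 0 0 0.24" --squeeze 36

```text
clock: 19.92
eef_pos: [517.0, -38.5, 48.1]
tcp_rot: [-3.141, 0.0, 2.919]
contact_force: [-3.3, -4.3, -2.0]
opening: 0.408
```

>>> apply_moves --series "0 -0.08 0 0 0 0 0.24;0 -0.07 0 0 0 0 0.24;0 0 0 0 0 0 0.24;0 0 0 0 0 0 0.1;0 0 0 0 0 0 0;0 0 0 0 0 0 -0.1;0 0 0 0 0 0 -0.2;0 0 0 0 0 0 -0.22;0 0 0 0 0 0 -0.22;0 0 0 0 0 0 -0.22" --squeeze 30

```text
clock: 20.75
eef_pos: [516.8, -39.6, 48.1]
tcp_rot: [3.142, 0.0, 2.919]
contact_force: [0.4, 0.8, -1.9]
opening: 0.61
```

Run:
```python
from h import *
instand(); print(r.sense()["wrist_torque"].round(2))
```

```text
tcp in stand [-101.8    1.1   48.1] yaw err -0.0 F [ 0.4  0.8 -1.9] 0.6103502763976225
[-0.05  0.01  0.03]
```

>>> apply_moves --series "0.4 0 0 0 0 0 -0.22;0.8 0 0 0 0 0 -0.22;1 0 0 0 0 0 -0.22;1.2 0 0 0 0 0 -0.22;1.2 0 0 0 0 0 -0.22;1.2 0 0 0 0 0 -0.22;1 0 -0.5 0 0 0 -0.22;0.6 0 -1 0 0 0 -0.22;0 0 -1.5 0 0 0 -0.22;0 0 -1 0 0 0 -0.22"

```text
clock: 21.58
eef_pos: [443.7, -23.1, 89.2]
tcp_rot: [3.142, 0.0, 2.919]
contact_force: [1.2, -0.4, -2.0]
opening: 0.609
```

Run:
```python
from h import *
instand()
# where pliers go: mat centre (495.6,265.2), yaw as found
plan([482,267.3,40],np.pi-.156,11); print(r.sense()["eef_pos"])
```

```text
tcp in stand [-176.7    1.1   89.2] yaw err -0.0 F [ 1.2 -0.4 -2. ] 0.6086723610767777
n 11 row t [0.162 2.658 0.448] w [ 0.     0.    -0.006] mm/row 27.0
[443.69939489 -23.07488205  89.24992385]
```

>>> apply_moves --series "0.16 1.5 0 0 0 -0.006 -0.22;0.16 3 0 0 0 -0.006 -0.22;0.16 3.5 0 0 0 -0.006 -0.22;0.16 3.5 0 0 0 -0.006 -0.22;0.16 3.5 0 0 0 -0.006 -0.22;0.16 3.5 0.4 0 0 -0.006 -0.22;0.16 3.5 1 0 0 -0.006 -0.22;0.16 3.5 1 0 0 -0.006 -0.22;0.16 2.5 1 0 0 -0.006 -0.22;0.2 1.2 1 0 0 -0.01 -0.22"

```text
clock: 22.42
eef_pos: [486.2, 269.7, 44.3]
tcp_rot: [3.14, 0.002, 2.985]
contact_force: [0.3, -0.9, -2.0]
opening: 0.612
```

Run:
```python
from h import *
plan([482,267.3,-16.5],np.pi-.156,6); print(r.sense()["eef_pos"],r.sense()["tcp_rot"])
```

```text
n 6 row t [ 0.064 -0.051  1.013] w [ 0.0003  0.0003 -0.    ] mm/row 10.2
[486.18447256 269.68984005  44.29660567] [3.13952225e+00 2.02310408e-03 2.98533418e+00]
```

>>> apply_moves --series "0 0 1 0 0 0 -0.22;0 0 1 0 0 0 -0.22;0 0 1 0 0 0 -0.22;0 0 1 0 0 0 -0.22;0 0 0.8 0 0 0 -0.22;0 0 0.4 0 0 0 -0.22;0 0 0.2 0 0 0 -0.22;0 0 0.1 0 0 0 -0.22;0 0 0 0 0 0 -0.22;0 0 0 0 0 0 -0.22"

```text
clock: 23.25
eef_pos: [485.6, 266.3, -10.6]
tcp_rot: [3.141, 0.0, 2.983]
contact_force: [0.9, 0.5, -1.4]
opening: 0.611
```

>>> apply_moves --series "0 0 0.2 0 0 0 -0.22;0 0 0.2 0 0 0 -0.22;0 0 0.1 0 0 0 -0.22;0 0 0.1 0 0 0 -0.22;0 0 0 0 0 0 -0.22;0 0 0 0 0 0 -0.22;0 0 0 0 0 0 -0.22;0 0 0 0 0 0 -0.22;0 0 0 0 0 0 -0.22;0 0 0 0 0 0 -0.22"

```text
clock: 24.08
eef_pos: [485.3, 266.3, -16.9]
tcp_rot: [3.142, 0.0, 2.983]
contact_force: [-0.8, -0.0, -0.1]
opening: 0.609
```

>>> apply_moves --series "0 0 0.05 0 0 0 -0.26;0 0 0 0 0 0 -0.32;0 0 0 0 0 0 -0.4;0 0 0 0 0 0 -0.5;0 0 0 0 0 0 -0.65;0 0 0 0 0 0 -0.75;0 0 0 0 0 0 -0.75;0 0 0 0 0 0 -0.75;0 0 0 0 0 0 -0.75;0 0 -0.5 0 0 0 -0.75"

```text
clock: 24.92
eef_pos: [484.7, 266.0, -12.9]
tcp_rot: [-3.141, -0.001, 2.983]
contact_force: [0.1, -0.0, 0.3]
opening: 0.879
```

>>> apply_moves --series "0 0 -1 0 0 0 -0.75;0 0 -2 0 0 0 -0.75;0 0 -3 0 0 0 -0.75;0 0 -3 0 0 0 -1;0 0 -3 0 0 0 -1;0 0 -3 0 0 0 -1;0 0 -2 0 0 0 -1;0 0 0 0 0 0 -1;0 0 0 0 0 0 -1;0 0 0 0 0 0 -1"

```text
clock: 25.75
eef_pos: [484.9, 266.0, 157.5]
tcp_rot: [-3.141, -0.0, 2.983]
contact_force: [0.1, 0.1, 0.1]
opening: 0.999
```

Run:
```python
from h import *
import pickle
c=r.camera_info("wrist"); im=r.grab_frame("wrist"); pickle.dump(c,open("c8.pkl","wb")); cv2.imwrite("pics/w8.png",im)
p=S2W([-35,18,231]); plan(p,np.pi-.222,10); print(r.sense()["eef_pos"])
```

```text
n 10 row t [-1.558 -2.797 -0.741] w [-0.0001 -0.0001  0.0064] mm/row 32.9
[484.53753196 265.84327381 156.87398918]
```

>>> apply_moves --series "-1.56 -2.8 0 0 0 0.0064 -1;-1.56 -2.8 0 0 0 0.0064 -1;-1.56 -2.8 0 0 0 0.0064 -1;-1.56 -2.8 0 0 0 0.0064 -1;-1.56 -2.8 0 0 0 0.0064 -1;-1.56 -2.8 0 0 0 0.0064 -1;-1.56 -2.8 0 0 0 0.0064 -1;-1.56 -2.8 0 0 0 0.0064 -1;-1.56 -2.8 0 0 0 0.0064 -1;-1.56 -2.8 0 0 0 0.0064 -1"

```text
clock: 26.63
eef_pos: [585.8, -39.4, 156.1]
tcp_rot: [-3.141, -0.003, 2.919]
contact_force: [0.2, 0.5, 0.8]
opening: 1.001
```

>>> apply_moves --series "0 0 0 0 0 0 -1;0 0 0 0 0 0 -1;0 0 0 0 0 0 -1;0 0 0 0 0 0 -1;0 0 0 0 0 0 -1;0 0 0 0 0 0 -1;0 0 0 0 0 0 -1;0 0 0 0 0 0 -1;0 0 0 0 0 0 -1;0 0 0 0 0 0 -1"

```text
clock: 27.47
eef_pos: [586.4, -37.7, 157.7]
tcp_rot: [3.142, 0.0, 2.919]
contact_force: [0.3, -0.5, 0.1]
opening: 0.996
```

Run:
```python
from h import *
import pickle
instand()
c=r.camera_info("wrist"); im=r.grab_frame("wrist"); pickle.dump(c,open("c9.pkl","wb")); cv2.imwrite("pics/w9.png",im)
u=proj("wrist",S2W([0,0,50]),c); x,y=int(u[0]-100),int(u[1]-75); print("crop",x,y)
o=cv2.resize(im[y:y+150,x:x+200],(800,600),interpolation=cv2.INTER_CUBIC)
w8=cv2.imread("pics/w8.png"); o[400:,:200]=cv2.resize(w8[20:400,110:490],(200,200),interpolation=cv2.INTER_AREA)
cv2.imwrite("pics/w9c.png",o)
```

```text
tcp in stand [-34.2  18.3 157.7] yaw err -0.0 F [ 0.3 -0.5  0.1] 0.9959192937062301
crop 195 156
```

View pics/w9c.png

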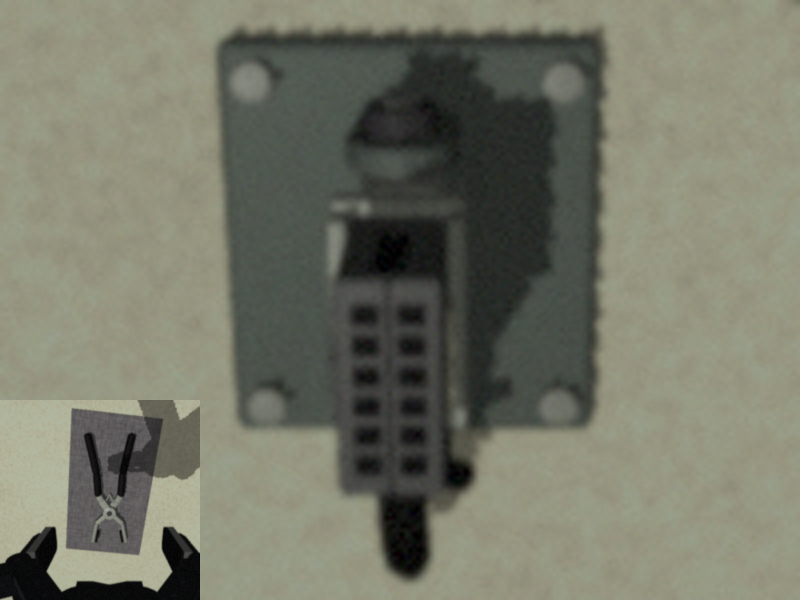

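Run:
```python
from h import *
import pickle
c=pickle.load(open("c9.pkl","rb"))
v=lean(c,(195,156),4,{(-50,-45):(219,40),(-50,45):(604,36),(50,45):(592,430),(50,-45):(238,427)},{(-22,-10):(337,282),(-22,10):(444,282),(22,10):(442,495),(22,-10):(338,493)})
f=lambda y,z:(4*(proj("wrist",S2W([0,y,z]),c)-[195,156])).round()
print("retainer outer at 0:",f(17,83),"home:",f(12,83),"housing top edge",f(10,92))
im=cv2.imread("pics/w9.png"); 
for v in (236,246): print(im[v,300:316].sum(1))
```

```text
[ 6.16154e+02 -6.27220e+01 -2.29000e-01 -2.00000e-03] [-0.6 -0.5  0.5  1.2  0.4  0.7 -0.3  0.9 -1.1 -1.3  0.1 -1.2  0.8  0.3
  0.2  0.7]
retainer outer at 0: [480. 368.] home: [454. 368.] housing top edge [442. 388.]
[104 172 208 207 176 135 166 189 207 203 190 159 128 113 120 118]
[182 204 214 217 187 149 151 195 197 206 198 149 135 121 113 118]
```

```bash
python3 -c "
from rig import r
print(r.sense()['contact_force'].round(1)); print(r.sign_off())"
```

```text
[0.3 0.  0.3]
the job is handed in; nothing more can be done
None
```

I handed the job in at about 28 s of the 64 s allowed; `r.sign_off()` gave no verdict, so these are my own checks.

**What I did:** I pushed the smallest holder upright with one open finger against the connector's back. I then lifted the pliers, put the jaws on from the -x end and squeezed to 35 mm over the handles, with the grip limited to 30 N and then 36 N. After backing out, I laid the pliers down about where they had been.

**Last checks:**
- **Holder:** the fit to the last wrist picture gives a lean of about 0.00 rad.
- **Retainer:** its outer edge no longer shows where it stood at the start. The handles stalled at about 34.7–35.4 mm, which matches "home" (about 35 mm). I could not measure its travel directly.
- **Pliers:** they lie flat on the mat, and the arm was clear of everything with no contact force.
- **Small parts:** the arm never went near the tape roll, plug or relay, but I did not check them in a final picture.

**What disagreed or went wrong:**
- **Fingertip position:** the open fingertips stood about 30 mm behind the reported TCP, where the text implied they would be slightly ahead. My first push passed over the connector without touching it, and I corrected from the pictures.
- **Mat contact:** the fingertips pressed the mat with about 37 N during the first grip on the pliers, so I raised the arm and gripped again.
- **Pictures:** I viewed 14, four over the budget of 10.

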